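# Shift the stock feeder's range lever through its hidden H gate

## Robot

A 7-joint arm with a two-finger parallel gripper is mounted at the origin on the work surface. World frame = base frame: x ahead of the robot, y to its left, z up, the work surface at z = 0. Lengths are in m, angles in rad, forces in N, time in s.
With the tool pointing down it reaches from about 0.4 to 0.85 m from the base axis. Payload 10.4 kg.
Tool frame: the origin (TCP) lies between the finger pads; the fingertips stand 22 mm ahead of it and the grasp point (between the pads) lies 3 mm ahead of it; z points along the fingers, y is the line along which they close (so a half turn about z gives the same grasp; the last joint's range is limited). The gripper opens to 85 mm and grips with 20 to 120 N. Pads are 22 mm wide; open, the fingers measure 114 mm over their backs; the gripper's body (76 mm by 85 mm) begins 54 mm behind the grasp point. The pads swing forward as they close: fully open they stand 13 mm farther back than shut.
Start: joints at [1.086, 0.332, -0.065, 1.46, 0.022, 1.35, -0.088], TCP at [0.278, -0.56, 0.253] pointing down, gripper open.
Joint ranges: [-2.6, 2.6], [-0.5, 2.12], [-1.47, 1.34], [0.16, 2.42], [-1.27, 4.41], [0.06, 2.06], [-2.6, 2.6]. Speed limits (rad/s): [2.22, 2.22, 2.79, 2.79, 3.14, 3.14, 3.14].

## Interface

Orientations are given as a unit quaternion [x, y, z, w].
In Python, from workcell import manip, camera, ticket, boxes_of, outline_of gives the robot as it stands.
- The arm moves only by the tool carry_out, never from a script. Its argument "deltas" is a list of rows, each a list of 5 numbers: the shift along the tool's x, y, z as a fraction of full scale, then the turn about the tool's z as a fraction of full scale, then the opening, from -1 (shut) to 1 (fully open), so that 0 is half open. In form: [[tx, ty, tz, spin, gripper], ...]. A call has 1 to 20 rows; each row is the pose to reach, as a shift and turn from the pose commanded when the call began, along the tool's axes at that moment; what a row does not reach only later rows make up. Full scale, the value 1, is 150 mm for a shift and 30 degrees for a turn. A row lasts 1/8 s, in which the tool goes at most 62.5 mm and 10.7 degrees, less where a joint would pass 70% of its speed; a pose out of reach is approached as far as the arm can. A call with a number of a shift or a turn outside -1 to 1 is refused whole. A call with a gripper value outside its range is refused whole. The fingers move at their own pace and stop on an object; "force" is the grip in N (left out, the last holds). Time passes only in rows, so rows that repeat a pose let the fingers close. It gives the time, the measured TCP pose, the force, the opening and the grip force at its end, in the units of the state.
- manip.get_obs(): the state, without advancing time (a new reading comes with each control period).
- camera(name): name is "scene" or "side" or "wrist"; returns a dict with "img" (400x640x3 uint8, red, green, blue), "depth" (400x640 float32, m along the optical axis (not along the pixel's ray), 0 where there is no reading), "vertical_fov" (degrees; the focal length in pixels is half the picture's height over the tangent of half this angle, whatever the lens; pixels are square), "cx", "cy" (the principal point, pixels), "R" (3x3) and "t" (3): a world point X has camera coordinates R X + t. Camera axes: x right, y down, z forward; pixel columns grow to the right and rows downward; lengths in m; the calibration is good to about 2 mm. A picture is of the moment at which its call begins.
- ticket.hand_in(): hands the job in; it is judged then, once.
Trained networks look in a picture, given as the dict that the camera call returned (one of the last four; its "shot" number tells which), for a name from the list of things; names that differ only in an ending like _2 or _b are one class to them, and where a whole thing is asked for, a point or a joint stands for the part that bears it (a point fixed in the world has none). Each returns a list of dicts, best first, with "conf" (0 to 1); they miss things now and then, are a little off and sometimes report something else, mostly with a low value. They report only what shows in the picture. A call takes as long as a camera call.
- boxes_of(query, picture): "position" ([x, y, z] in m, in world coordinates, good to about 4 mm: the middle of the surface that is visible of it).
- outline_of(query, picture): "region" (400x640 bool, what is visible of it).
The state is a dict: "clock": time; "joint_pos": joint angles; "joint_velocities": joint speeds; "tau": joint torques, N m; "position": TCP position; "ee_rot": TCP orientation; "ft_force": force on the tool from outside, world axes, zero at the start; "torque": the same for the moment, N m; "grip_width": opening from 0.0 (shut) to 1.0 (fully open); "grasp_force": force on a finger pad.
Only numpy, scipy, OpenCV 4.12 (cv2) and the standard library are available. Lean on these libraries where they do the work, as an engineer would, in place of code of your own. Each camera call takes 0.05 s, during which the arm holds its last target. There are 200 camera calls.

## Task

Change the stock feeder on the bench to its other forward range: take the loop-topped shift lever out of the near-left gear it stands in, feel for the neutral crossing, push the lever across against its spring, then forward (away from you) until it is fully home in the far-right gear, and let go. Go gently, never force the lever, and do not let it run through into the far-left gear. Leave the other things on the bench where they are.

Things in the scene. Friction and masses are not known exactly. Their poses are not given: they have to be found in the camera images.
- feeder: Grey gear case of a wood stock feeder, 176 x 156 mm, 100 mm high, fixed to the bench. Origin: centre of its underside. x points away from the robot to its black motor (90 mm thick, out to x = 236 mm, terminal box 121 mm high at x = 125 to 175), y to the left, where a black rubber feed wheel (100 mm across) reaches y = 147 mm, z up. The shift lever stands over the origin.
- pivot (a point): Centre of the steel ball on which the lever tilts, 115 mm above the feeder's origin; axes as the feeder's. With fore_aft = f and across = a, the loop's centre is at pivot + 135 mm * (cos a sin f, -sin a, cos a cos f) in the feeder's axes.
- loop (a point): Centre of the black ring at the lever's top, 135 mm from the pivot; it tilts with the lever. Ring bar 12 mm thick, opening 68 mm. Two legs at its left and right (y = +-40 mm) join the rod 50 mm below the ring: closed fingers can hook in from above up to 40 mm deep and push the ring any way from inside. z runs up the lever.
- cover (a point): Centre of the case's flat top cover, 100 mm above the bench. Hidden under it a finger on the lever runs in an H gate: two lanes along fore_aft and one crossing (neutral), 0.09 rad wide in fore_aft, centred anywhere from -0.18 to +0.18, different each time. Only there can across change; 6 to 10 N of steady sideways push at the loop finds it by touch: the lever drops in.
- fore_aft (a joint): Fore-and-aft tilt of the lever, rad: stops at -0.42 (leaning towards the robot, in the near gear) and +0.42 (leaning away, fully home in the far gear); 0 is upright. It stays where it is left; moving it takes about 2 N at the loop. It starts in the near-left gear, between -0.42 and -0.34.
- across (a joint): Sideways tilt, rad: -0.30 left lane (leaning to the feeder's +y), +0.30 right lane (to -y). A spring drives it left, 1.5 N at the loop in the left lane, 6 N in the right. Outside the crossing the left lane stops it at about -0.25. After crossing keep it pressed right, to 0.27 or more, while starting forward, or it catches; farther forward the gate holds it at 0.24 to 0.30.
- spray_can: Bystander: upright spray can, 52 mm across, 170 mm high; origin at the centre of its underside.
- glue_bottle: Bystander: upright glue bottle, 42 mm across, 120 mm high; origin at the centre of its underside.
- maple_block: Bystander: light wooden block 110 x 60 x 45 mm lying flat; origin at the centre of its underside.

How it is judged:
By the outcome, as a careful person would: the job done as asked, in the order asked, and still so for the second after the job is handed in, with the robot touching nothing.
It also fails if it takes over 64 s, if anything falls off the work surface, if the arm or the gripper's body presses on something with over 40 N, if the wrist force passes 120 N, or if a joint passes its speed limit or range.

## Working session

There is one attempt and no reset: what is moved stays moved. The work goes in short steps, Python scripts to look and compute and a tool call to move; the robot and the scene stay as the last step left them, time stands still between calls to the robot, and variables do not carry over. Pictures are saved under pics/ and viewed, at most 10 in all, crops included, and the job is handed in when it is done.

Besides the shell and the picture viewer there is one more tool, called after ">>>" by a JSON object that holds its "fn" and its "kwargs". carry_out: Moves the arm, as the interface text tells. Its arguments: {"type":"object","properties":{"deltas":{"type":"array","items":{"type":"array","items":{"type":"number"}}},"force":{"type":"number"}},"required":["deltas"]}

```bash
mkdir -p pics; cat > h.py <<'E'
import numpy as np, cv2
from scipy.spatial.transform import Rotation as Rn
from workcell import manip, camera, ticket, boxes_of, outline_of
def pts(p,mask=None):
    d=p["depth"]; f=200/np.tan(np.radians(p["vertical_fov"])/2)
    v,u=np.nonzero((d>0)&(mask if mask is not None else True)); z=d[v,u]
    c=np.stack([(u-p["cx"])/f*z,(v-p["cy"])/f*z,z],1)
    return (c-p["t"])@np.asarray(p["R"]), np.stack([u,v],1)
E
python3 - <<'E'
from h import *
o=manip.get_obs(); print(o["position"],o["ee_rot"],o["clock"])
ims=[]
for n in("scene","side"):
    p=camera(n); ims.append(p["img"])
    for q in("feeder","loop","pivot","cover","spray_can","glue_bottle","maple_block"):
        b=boxes_of(q,p); print(n,q,[(np.round(x["position"],3).tolist(),round(x["conf"],2)) for x in b[:2]])
    for q in("loop","feeder"):
      r=outline_of(q,p)
      if r:
        P,_=pts(p,r[0]["region"]); print(q,len(P),np.percentile(P,[2,50,98],axis=0).round(3).tolist())
        np.save(f"{n}_{q}.npy",P)
cv2.imwrite("pics/a.png",cv2.cvtColor(cv2.resize(np.vstack(ims),(480,600)),4))
cv2.imwrite("pics/s.png",cv2.cvtColor(ims[0],4))
E
```

```text
[ 0.27830496 -0.5592229   0.25250484] [ 9.73461407e-01  2.28850131e-01 -1.95176044e-04 -6.84137229e-04] 0.0
scene feeder [([0.573, 0.064, 0.097], 0.75)]
scene loop [([0.475, 0.059, 0.217], 0.78)]
scene pivot [([0.571, 0.067, 0.099], 0.71)]
scene cover [([0.57, 0.064, 0.098], 0.64)]
scene spray_can [([0.512, -0.148, 0.118], 0.68)]
scene glue_bottle [([0.663, -0.09, 0.067], 0.96)]
scene maple_block [([0.482, 0.057, 0.218], 0.71), ([0.505, 0.302, 0.045], 0.67)]
loop 678 [[0.418, 0.018, 0.137], [0.479, 0.054, 0.216], [0.506, 0.105, 0.256]]
feeder 7280 [[0.426, -0.034, 0.001], [0.57, 0.065, 0.097], [0.749, 0.172, 0.243]]
side feeder [([0.538, 0.099, 0.097], 0.58)]
side loop [([0.472, 0.062, 0.221], 0.93), ([0.539, 0.097, 0.096], 0.57)]
side pivot [([0.538, 0.097, 0.095], 0.86)]
side cover [([0.539, 0.098, 0.097], 0.95)]
side spray_can [([0.503, -0.134, 0.113], 0.78)]
side glue_bottle [([0.649, -0.082, 0.07], 0.92)]
side maple_block [([0.487, 0.323, 0.045], 0.85)]
loop 744 [[0.322, -0.311, -0.001], [0.47, 0.063, 0.22], [0.502, 0.113, 0.255]]
feeder 8519 [[0.423, -0.016, 0.009], [0.538, 0.101, 0.094], [0.734, 0.187, 0.238]]
```

View pics/a.png

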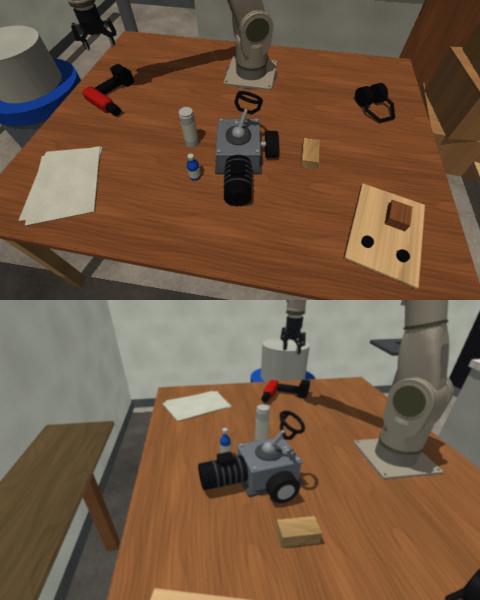

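The scene view shows the feeder in the middle (≈240,145), with the loop leaning toward the robot (248,102), the can (188,127) and bottle (193,167) on its right, and the block (311,152) on its left. The side view agrees.

```bash
python3 - <<'E'
from h import *
from scipy.optimize import least_squares
F=np.vstack([np.load(f"{n}_feeder.npy") for n in("scene","side")])
T=F[(abs(F[:,2]-.098)<.006)]
r=cv2.minAreaRect(T[:,:2].astype(np.float32)); print(r)
for n in("scene","side"):
    F1=np.load(f"{n}_feeder.npy");T1=F1[(abs(F1[:,2]-.098)<.006)];print(n,cv2.minAreaRect(T1[:,:2].astype(np.float32)))
L=np.vstack([np.load(f"{n}_loop.npy") for n in("scene","side")])
L=L[(L[:,2]>.18)&(L[:,0]>.4)&(L[:,1]>-.05)]
# params: pivot xy, yaw, f, a ; ring r=40, tube 6 around loop centre
def model(p):
    x,y,w,f,a=p
    Y=Rn.from_euler('z',w).as_matrix()
    Rl=Y@Rn.from_euler('YX',[f,a]).as_matrix()
    c=np.array([x,y,.115])+Rl@[0,0,.135]
    return c,Rl
def res(p):
    c,Rl=model(p); q=(L-c)@Rl
    d=np.hypot(np.hypot(q[:,0],q[:,1])-.040,q[:,2])-.006
    s=np.concatenate([d/.003/np.sqrt(len(L))*5,[(p[4]+.27)/.03,(p[3]+.38)/.03]])
    return s
w0=np.radians(r[2]); w0=(w0+np.pi/4)%(np.pi/2)-np.pi/4
for w in(w0,):
    s=least_squares(res,[r[0][0],r[0][1],w,-.38,-.27],loss='soft_l1')
    print(w,s.x,s.cost,model(s.x)[0])
c0=[r[0][0],r[0][1],w0,-.38,-.27]; print(model(c0)[0])
P=camera("side"); cv2.imwrite("pics/b.png",cv2.cvtColor(cv2.resize(P["img"][120:280,240:440],(800,640))[:600],4))
E
```

```text
((0.5806460976600647, 0.08492816239595413), (0.3249664604663849, 0.2283274531364441), 10.601536750793457)
scene ((0.5829465389251709, 0.08194673806428909), (0.32191595435142517, 0.22221875190734863), 10.331276893615723)
side ((0.5797166228294373, 0.08730938285589218), (0.3230617046356201, 0.2209719568490982), 9.601483345031738)
0.18503172207252738 [ 0.54431424  0.0554732   0.33030473 -0.52698874 -0.28671609] 345.86725290172797 [0.47032785 0.07046609 0.22692063]
[0.52658495 0.11144347 0.23582769]
```

View pics/b.png

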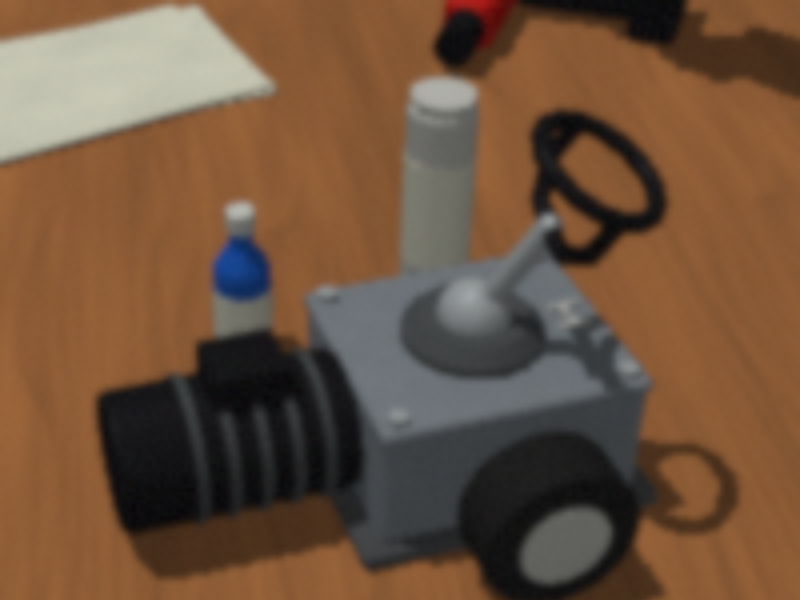

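The crop shows the ring at (600,170) tilted toward the robot, the silver ball at (475,305), and the grey cover corners at about (310,295), (385,435), (645,385) and (545,265). My rectangle fit included the motor, so I'll filter by colour.

```bash
python3 - <<'E'
from h import *
from scipy.optimize import least_squares
T=[];L=[]
for n in("scene","side"):
    p=camera(n)
    X,uv=pts(p); c=p["img"][uv[:,1],uv[:,0]].astype(int)
    near=(X[:,0]>.38)&(X[:,0]<.8)&(X[:,1]>-.06)&(X[:,1]<.2)
    grey=(c.max(1)-c.min(1)<30)&(c.mean(1)>60)
    T1=X[near&grey&(abs(X[:,2]-.098)<.008)]
    L1=X[near&(X[:,2]>.16)&(X[:,0]<.56)&(c.mean(1)<70)]
    print(n,len(T1),len(L1),cv2.minAreaRect(T1[:,:2].astype(np.float32)),T1[:,2].mean())
    T.append(T1);L.append(L1)
    print(np.percentile(L1,[1,50,99],axis=0).round(3).tolist())
T=np.vstack(T)[:,:2];L=np.vstack(L)
def rectcost(p):
    R=np.array([[np.cos(p[2]),-np.sin(p[2])],[np.sin(p[2]),np.cos(p[2])]]); q=abs((T-p[:2])@R)-[.088,.078]
    return np.maximum(q,-0.0).clip(0,.02).ravel()
s=least_squares(rectcost,[.57,.07,.2],loss='soft_l1',f_scale=.003); x,y,w=s.x; print(s.x,s.cost)
def model(p):
    Y=Rn.from_euler('z',p[2]).as_matrix(); Rl=Y@Rn.from_euler('YX',[p[3],p[4]]).as_matrix()
    return np.array([p[0],p[1],.115])+Rl@[0,0,.135],Rl
def seg(q,a,b):
    t=np.clip((q-a)@(b-a)/((b-a)@(b-a)),0,1); return np.linalg.norm(q-a-t[:,None]*(b-a),axis=1)
def res(p):
    c,Rl=model(p); q=(L-c)@Rl
    d=np.hypot(np.hypot(q[:,0],q[:,1])-.040,q[:,2])
    for sg in(1,-1): d=np.minimum(d,seg(q,np.array([0,sg*.04,0.]),np.array([0,0,-.05])))
    return np.concatenate([(d-.006)/.004/np.sqrt(len(L))*8,(np.array(p)-[x,y,w,-.38,-.27])/[.005,.005,.04,.03,.03]])
s=least_squares(res,[x,y,w,-.38,-.27],loss='soft_l1'); print(s.x.round(3),s.cost,model(s.x)[0].round(4), np.median(abs(res(s.x)[:-5]))*.004*np.sqrt(len(L))/8)
E
```

```text
scene 1887 554 ((0.5167416334152222, 0.03663942217826843), (0.1762939989566803, 0.15459465980529785), 10.279071807861328) 0.0985037948413847
[[0.421, 0.019, 0.182], [0.475, 0.064, 0.222], [0.497, 0.108, 0.257]]
side 1961 635 ((0.5632162094116211, 0.04978003352880478), (0.2772209644317627, 0.1598009169101715), 10.699853897094727) 0.09774818782254101
[[0.416, 0.03, 0.183], [0.466, 0.078, 0.226], [0.494, 0.114, 0.255]]
[0.51694377 0.03993236 0.17950261] 0.0015068171625061565
[ 0.522  0.037  0.187 -0.462 -0.324] 56.76776684999135 [0.4584 0.0685 0.2295] 0.002753967174229543
```

>>> {"fn": "carry_out", "kwargs": {"deltas": [[1,-0.6,-0.7,0,-1],[1,-0.6,-0.7,0,-1],[1,-0.6,-0.7,0,-1],[1,-0.6,-0.7,0,-1],[1,-0.6,-0.7,0,-1],[1,-0.6,-0.7,0,-1]], "force": 30}}

```text
clock: 1.9
position: [0.3712, -0.4134, 0.3571]
ee_rot: [0.974, 0.228, -0.001, -0.001]
ft_force: [0.4, 0.2, -0.2]
grip_width: -0.0
grasp_force: 0.0
```

>>> {"fn": "carry_out", "kwargs": {"deltas": [[1,-1,0,0.27,-1],[1,-1,0,0.27,-1],[1,-1,0,0.27,-1],[1,-1,0,0.27,-1],[1,-1,0,0.27,-1],[1,-1,0,0.27,-1]]}}

```text
clock: 2.65
position: [0.4393, -0.213, 0.3576]
ee_rot: [0.987, 0.158, -0.001, -0.0]
ft_force: [0.7, -0.3, -0.3]
grip_width: -0.001
grasp_force: 0.0
```

>>> {"fn": "carry_out", "kwargs": {"deltas": [[0.7,-1,0,0,-1],[0.7,-1,0,0,-1],[0.7,-1,0,0,-1],[0.7,-1,0,0,-1],[0.7,-1,0,0,-1]]}}

```text
clock: 3.28
position: [0.4925, -0.0377, 0.3578]
ee_rot: [0.987, 0.158, -0.0, 0.0]
ft_force: [-0.2, -0.8, -0.4]
grip_width: -0.002
grasp_force: 0.0
```

>>> {"fn": "carry_out", "kwargs": {"deltas": [[0,-0.7,0,0.27,-1],[0,-0.7,0,0.27,-1],[0,-0.7,0,0.27,-1],[0,-0.7,0,0.27,-1],[0,-0.7,0,0.27,-1]]}}

```text
clock: 3.9
position: [0.4599, 0.062, 0.3581]
ee_rot: [0.996, 0.088, -0.0, 0.0]
ft_force: [0.1, -0.1, 0.3]
grip_width: -0.0
grasp_force: 0.0
```

```bash
python3 - <<'E'
from h import *
o=manip.get_obs(); print(o["position"],Rn.from_quat(o["ee_rot"]).as_matrix().round(3).tolist(),o["clock"])
p=camera("wrist"); cv2.imwrite("pics/w.png",cv2.cvtColor(p["img"],4))
b=boxes_of("loop",p); print([(x["position"],x["conf"]) for x in b[:2]])
r=outline_of("loop",p)
if r:
    X,_=pts(p,r[0]["region"]); X=X[X[:,2]>.19]; print(len(X),np.percentile(X,[2,50,98],axis=0).round(3).tolist())
    F=Rn.from_euler('z',.18).as_matrix(); q=(X-[.517,.037,.115])@F
    def res(v):
        Rl=Rn.from_euler('YX',[v[0],v[1]]).as_matrix(); k=(q-Rl@[0,0,.135]-[v[2],v[3],0])@Rl
        return np.hypot(np.hypot(k[:,0],k[:,1])-.04,k[:,2])-.006
    from scipy.optimize import least_squares
    s=least_squares(res,[-.38,-.26,0,0],loss='soft_l1',f_scale=.003); print(s.x, [.517,.037,.115]+F@(Rn.from_euler('YX',s.x[:2]).as_matrix()@[0,0,.135]+[s.x[2],s.x[3],0]))
E
```

```text
[0.4599063  0.06202536 0.35808806] [[0.985, 0.175, -0.0], [0.175, -0.985, -0.0], [-0.0, -0.0, -1.0]] 3.9
[([0.4715, 0.0576, 0.2347], 0.57)]
5349 [[0.42, 0.023, 0.197], [0.468, 0.065, 0.24], [0.494, 0.108, 0.259]]
[-0.42114449 -0.29089505 -0.00250813  0.00166128] [0.45528717 0.06681386 0.23302783]
```

View pics/w.png

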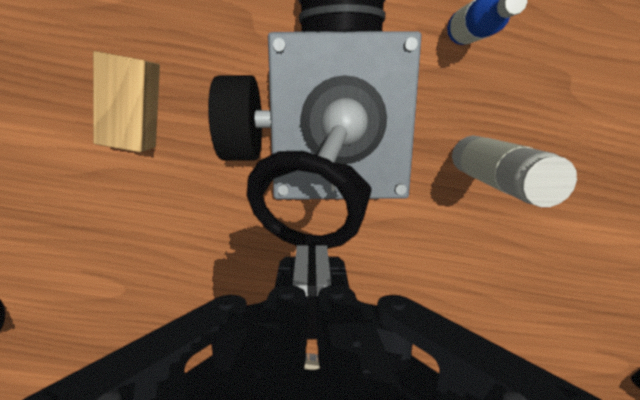

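The wrist view shows the ring centred at (308,200), the fingers just below it in the picture and aligned with the feeder. Bystanders are clear: the can at (520,175), the bottle at (485,20) and the block at (125,100). Now I'll go down into the ring.

>>> {"fn": "carry_out", "kwargs": {"deltas": [[-0.02,-0.04,0.25,0,-1],[-0.02,-0.04,0.5,0,-1],[-0.02,-0.04,0.65,0,-1],[-0.02,-0.04,0.75,0,-1],[-0.02,-0.04,0.85,0,-1],[-0.02,-0.04,0.85,0,-1]]}}

```text
clock: 4.8
position: [0.4552, 0.0694, 0.2302]
ee_rot: [0.996, 0.089, -0.001, -0.0]
ft_force: [-0.5, 1.0, 0.3]
grip_width: 0.002
grasp_force: 0.0
```

```bash
cat >> h.py <<'E'
from scipy.optimize import least_squares
F=Rn.from_euler('z',.18).as_matrix(); PIV=np.array([.517,.037,.115])
def state(off=(-.0025,.0017)):
    o=manip.get_obs(); print("clk",round(o["clock"],2),"tcp loc",((o["position"]-PIV)@F).round(4),"force loc",(o["ft_force"]@F).round(1))
def lever(names=("wrist","scene","side"),guess=(-.4,-.28),save=None):
    Q=[]
    for n in names:
        p=camera(n); r=outline_of("loop",p)
        if save and n==save[0]: cv2.imwrite(save[1],cv2.cvtColor(p["img"],4))
        if not r: print(n,"none"); continue
        X,_=pts(p,r[0]["region"]); q=(X-PIV)@F; k=(q[:,2]>.075)&(q[:,2]<.17)&(abs(q[:,0])<.13)&(abs(q[:,1])<.11); q=q[k]
        if len(q)>50: Q.append(q[::max(1,len(q)//400)])
    q=np.vstack(Q)-[-.0025,.0017,0]
    def res(v):
        Rl=Rn.from_euler('YX',v).as_matrix(); k=(q-Rl@[0,0,.135])@Rl
        return np.hypot(np.hypot(k[:,0],k[:,1])-.04,k[:,2])-.006
    s=least_squares(res,guess,loss='soft_l1',f_scale=.003); f,a=s.x
    print("f,a",s.x.round(3),"med",np.median(abs(res(s.x))).round(4),"loop loc",(.135*np.array([np.cos(a)*np.sin(f),-np.sin(a),np.cos(a)*np.cos(f)])+[-.0025,.0017,0]).round(4))
E
python3 -c "
from h import *
state(); lever(save=('side','pics/c.png'))
i=cv2.imread('pics/c.png')[120:280,240:440]; cv2.imwrite('pics/c.png',cv2.resize(i,(600,480)))"
```

```text
clk 4.8 tcp loc [-0.055   0.043   0.1152] force loc [-0.3  1.1  0.3]
f,a [-0.43 -0.3 ] med 0.0016 loop loc [-0.0562  0.0416  0.1173]
```

View pics/c.png

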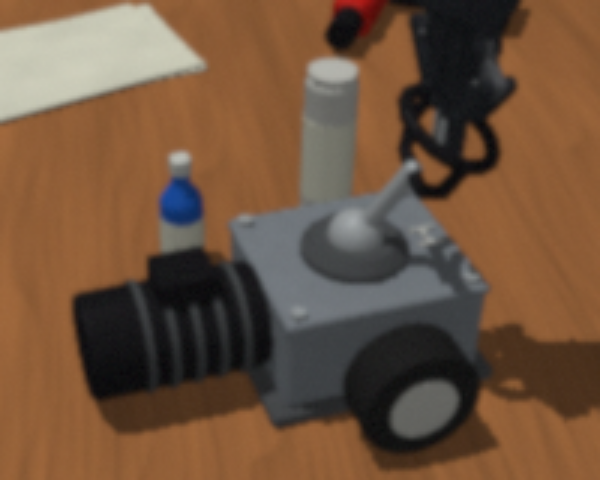

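The fingers are inside the ring at (450,130). Now a gentle push right until contact.

>>> {"fn": "carry_out", "kwargs": {"deltas": [[0,0.04,0,0,-1],[0,0.08,0,0,-1],[0,0.12,0,0,-1],[0,0.12,0,0,-1]]}}

```text
clock: 5.6
position: [0.4592, 0.0522, 0.2325]
ee_rot: [0.996, 0.09, 0.001, -0.0]
ft_force: [-6.0, 3.5, 14.0]
grip_width: 0.0
grasp_force: 3.5
```

>>> {"fn": "carry_out", "kwargs": {"deltas": [[0,0.02,0,0,-1],[0,0.04,0,0,-1],[0,0.04,0,0,-1]]}}

```text
clock: 5.98
position: [0.4596, 0.049, 0.2326]
ee_rot: [0.996, 0.091, 0.001, -0.001]
ft_force: [-11.2, 14.2, 16.2]
grip_width: -0.002
grasp_force: 8.3
```

>>> {"fn": "carry_out", "kwargs": {"deltas": [[-0.02,-0.06,-0.05,0,-1],[-0.02,-0.06,-0.08,0,-1],[-0.02,-0.06,-0.08,0,-1]]}}

```text
clock: 6.35
position: [0.4555, 0.0535, 0.2431]
ee_rot: [0.996, 0.089, 0.0, 0.0]
ft_force: [0.1, 0.9, 0.2]
grip_width: -0.005
grasp_force: 0.0
```

```bash
python3 -c "
from h import *
state(); lever()"
```

```text
clk 6.35 tcp loc [-0.0576  0.0273  0.1281] force loc [0.3 0.9 0.2]
f,a [-0.421 -0.298] med 0.0015 loop loc [-0.0552  0.0413  0.1178]
```

>>> {"fn": "carry_out", "kwargs": {"deltas": [[0,0.03,0,0,-1],[0,0.06,0,0,-1],[0,0.06,0,0,-1]]}}

```text
clock: 7.02
position: [0.4568, 0.0451, 0.2428]
ee_rot: [0.996, 0.089, -0.0, -0.0]
ft_force: [-1.3, 2.1, 0.7]
grip_width: -0.0
grasp_force: 1.0
```

>>> {"fn": "carry_out", "kwargs": {"deltas": [[0,0.02,0,0,-1],[0,0.04,0,0,-1],[0,0.04,0,0,-1]]}}

```text
clock: 7.4
position: [0.4574, 0.0418, 0.2429]
ee_rot: [0.996, 0.091, -0.0, -0.001]
ft_force: [-4.2, 11.5, 1.8]
grip_width: 0.001
grasp_force: 5.9
```

>>> {"fn": "carry_out", "kwargs": {"deltas": [[0.03,-0.01,0,0,-1],[0.06,-0.01,0,0,-1],[0.1,-0.01,0,0,-1],[0.1,-0.01,0,0,-1]]}}

```text
clock: 7.9
position: [0.4723, 0.0458, 0.2431]
ee_rot: [0.996, 0.091, 0.0, -0.001]
ft_force: [-1.1, 9.4, 2.9]
grip_width: -0.001
grasp_force: 4.9
```

```bash
python3 -c "
from h import *
state(); lever()"
```

```text
clk 7.9 tcp loc [-0.0424  0.0167  0.1281] force loc [0.6 9.5 2.9]
scene none
f,a [-0.337 -0.25 ] med 0.0012 loop loc [-0.0457  0.0352  0.1235]
```

>>> {"fn": "carry_out", "kwargs": {"deltas": [[0.02,0,-0.01,0,-1],[0.04,0,-0.01,0,-1],[0.06,0,-0.02,0,-1],[0.06,0,-0.02,0,-1]]}}

```text
clock: 8.7
position: [0.4803, 0.0473, 0.2451]
ee_rot: [0.996, 0.091, -0.001, -0.001]
ft_force: [-2.9, 10.4, -2.3]
grip_width: 0.006
grasp_force: 5.1
```

>>> {"fn": "carry_out", "kwargs": {"deltas": [[0.02,0,0,0,-1],[0.03,0,0,0,-1],[0.03,0,0,0,-1]]}}

```text
clock: 9.07
position: [0.4847, 0.0481, 0.2456]
ee_rot: [0.996, 0.091, -0.001, -0.001]
ft_force: [-6.4, 9.1, 2.2]
grip_width: -0.003
grasp_force: 5.6
```

>>> {"fn": "carry_out", "kwargs": {"deltas": [[0.02,0,0,0,-1],[0.03,0,0,0,-1],[0.03,0,0,0,-1]]}}

```text
clock: 9.45
position: [0.4894, 0.049, 0.2459]
ee_rot: [0.996, 0.091, -0.001, -0.001]
ft_force: [-5.2, 9.8, 4.4]
grip_width: -0.004
grasp_force: 5.6
```

>>> {"fn": "carry_out", "kwargs": {"deltas": [[0.02,0,-0.01,0,-1],[0.03,0,-0.01,0,-1],[0.03,0,-0.01,0,-1]]}}

```text
clock: 9.82
position: [0.4933, 0.0497, 0.2466]
ee_rot: [0.996, 0.091, -0.001, -0.001]
ft_force: [-5.7, 8.7, -1.8]
grip_width: 0.001
grasp_force: 5.5
```

>>> {"fn": "carry_out", "kwargs": {"deltas": [[0.02,0,0,0,-1],[0.03,0,0,0,-1],[0.03,0,0,0,-1]]}}

```text
clock: 10.2
position: [0.4979, 0.0506, 0.2469]
ee_rot: [0.996, 0.091, -0.001, -0.001]
ft_force: [-4.9, 9.1, -0.9]
grip_width: -0.001
grasp_force: 5.6
```

```bash
python3 -c "
from h import *
state(); lever(('wrist','side'),(-.2,-.25))"
```

```text
clk 10.2 tcp loc [-0.0164  0.0168  0.1319] force loc [-3.2  9.8 -0.9]
f,a [-0.156 -0.249] med 0.0012 loop loc [-0.0229  0.035   0.1292]
```

>>> {"fn": "carry_out", "kwargs": {"deltas": [[0.02,0,0,0,-1],[0.03,0,0,0,-1],[0.03,0,0,0,-1]]}}

```text
clock: 10.78
position: [0.5025, 0.0514, 0.247]
ee_rot: [0.996, 0.091, -0.001, -0.001]
ft_force: [-4.8, 9.0, 1.1]
grip_width: -0.003
grasp_force: 5.3
```

>>> {"fn": "carry_out", "kwargs": {"deltas": [[0.02,0,0,0,-1],[0.03,0,0,0,-1],[0.03,0,0,0,-1]]}}

```text
clock: 11.15
position: [0.5076, 0.0515, 0.2471]
ee_rot: [0.996, 0.09, -0.0, -0.001]
ft_force: [-0.6, 6.3, -0.8]
grip_width: 0.002
grasp_force: 3.3
```

>>> {"fn": "carry_out", "kwargs": {"deltas": [[0.02,0,0,0,-1],[0.03,0,0,0,-1],[0.03,0,0,0,-1]]}}

```text
clock: 11.52
position: [0.5121, 0.051, 0.2471]
ee_rot: [0.996, 0.09, -0.0, -0.0]
ft_force: [-1.3, 4.2, -1.0]
grip_width: -0.004
grasp_force: 2.1
```

The force dropped and the tool slid right, so the lever has dropped into the crossing. Push gently across.

>>> {"fn": "carry_out", "kwargs": {"deltas": [[0,0.02,0,0,-1],[0,0.05,0,0,-1],[0,0.07,0,0,-1],[0,0.07,0,0,-1]]}}

```text
clock: 12.02
position: [0.5144, 0.0409, 0.2475]
ee_rot: [0.996, 0.09, 0.001, -0.0]
ft_force: [1.5, 2.1, -0.2]
grip_width: 0.001
grasp_force: 1.0
```

```bash
python3 -c "
from h import *
state(); lever(('wrist','side'),(-.05,-.2))"
```

```text
clk 12.03 tcp loc [-0.0018  0.0043  0.1325] force loc [ 1.8  1.8 -0.2]
f,a [-0.014 -0.161] med 0.0012 loop loc [-0.0043  0.0234  0.1332]
```

>>> {"fn": "carry_out", "kwargs": {"deltas": [[0,0.03,0,0,-1],[0,0.06,0,0,-1],[0,0.1,0.01,0,-1],[0,0.14,0.01,0,-1],[0,0.14,0.01,0,-1]]}}

```text
clock: 12.85
position: [0.5177, 0.0189, 0.2455]
ee_rot: [0.996, 0.089, -0.0, 0.0]
ft_force: [0.4, 2.0, -1.1]
grip_width: -0.002
grasp_force: 1.1
```

>>> {"fn": "carry_out", "kwargs": {"deltas": [[0,0.03,0,0,-1],[0,0.06,0.01,0,-1],[0,0.1,0.02,0,-1],[0,0.14,0.02,0,-1],[0,0.14,0.02,0,-1]]}}

```text
clock: 13.48
position: [0.5213, -0.0011, 0.2425]
ee_rot: [0.996, 0.089, -0.0, -0.0]
ft_force: [-0.2, 4.0, -2.2]
grip_width: -0.001
grasp_force: 1.8
```

```bash
python3 -c "
from h import *
state(); lever(('wrist','side'),(-.02,.1))"
```

```text
clk 13.47 tcp loc [-0.0026 -0.0383  0.1275] force loc [ 0.6  4.  -2.2]
f,a [-0.008  0.145] med 0.0015 loop loc [-0.0035 -0.0178  0.1336]
```

>>> {"fn": "carry_out", "kwargs": {"deltas": [[0,0.03,0,0,-1],[0,0.06,0.01,0,-1],[0,0.09,0.02,0,-1],[0,0.11,0.02,0,-1],[0,0.11,0.02,0,-1]]}}

```text
clock: 14.3
position: [0.5244, -0.0166, 0.2397]
ee_rot: [0.996, 0.09, -0.0, -0.0]
ft_force: [-1.5, 5.1, -3.0]
grip_width: 0.003
grasp_force: 2.7
```

```bash
python3 -c "
from h import *
state(); lever(('wrist','side'),(-.02,.25))"
```

```text
clk 14.3 tcp loc [-0.0023 -0.0541  0.1247] force loc [-0.6  5.3 -3. ]
f,a [-0.008  0.27 ] med 0.0015 loop loc [-0.0036 -0.0343  0.1301]
```

>>> {"fn": "carry_out", "kwargs": {"deltas": [[0,0.02,0,0,-1],[0,0.04,0,0,-1],[0,0.04,0,0,-1]]}}

```text
clock: 14.88
position: [0.5251, -0.0205, 0.2393]
ee_rot: [0.996, 0.091, -0.001, -0.002]
ft_force: [-2.2, 11.7, -4.5]
grip_width: -0.003
grasp_force: 5.7
```

```bash
python3 -c "
from h import *
state(); lever(('wrist','side'),(-.02,.25),('wrist','pics/d.png'))"
```

```text
clk 14.88 tcp loc [-0.0024 -0.058   0.1243] force loc [-0.1 11.9 -4.5]
f,a [-0.01   0.298] med 0.0014 loop loc [-0.0038 -0.0379  0.1291]
```

View pics/d.png

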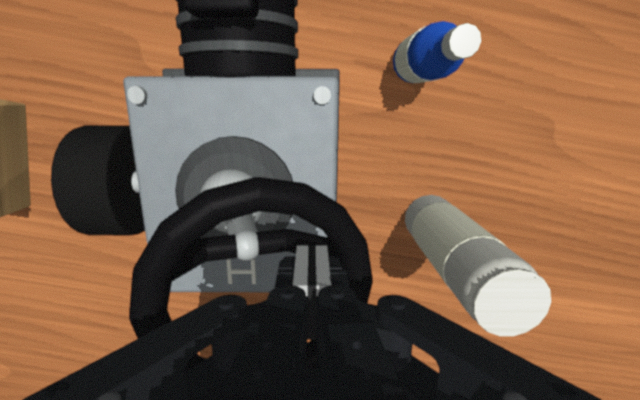

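The fingers press at (310,265) inside the right rim of the ring and the lever leans right; the can and bottle are untouched. Now forward, keeping it pressed right.

>>> {"fn": "carry_out", "kwargs": {"deltas": [[0.02,0,0,0,-1],[0.04,0,0,0,-1],[0.07,0,0.01,0,-1],[0.1,0,0.01,0,-1],[0.1,0,0.01,0,-1]]}}

```text
clock: 15.7
position: [0.5402, -0.0179, 0.2383]
ee_rot: [0.996, 0.091, -0.0, -0.001]
ft_force: [-1.8, 10.9, -0.5]
grip_width: 0.001
grasp_force: 5.3
```

```bash
python3 -c "
from h import *
state(); lever(('wrist','side'),(.05,.28))"
```

```text
clk 15.7 tcp loc [ 0.013  -0.0582  0.1233] force loc [ 0.2 11.1 -0.5]
f,a [0.123 0.299] med 0.0013 loop loc [ 0.0133 -0.038   0.1281]
```

>>> {"fn": "carry_out", "kwargs": {"deltas": [[0.03,0,0,0,-1],[0.06,0,0.01,0,-1],[0.1,0,0.02,0,-1],[0.13,0,0.03,0,-1],[0.13,0,0.03,0,-1]]}}

```text
clock: 16.52
position: [0.5597, -0.0144, 0.2341]
ee_rot: [0.996, 0.091, 0.0, -0.001]
ft_force: [-1.9, 9.8, -0.6]
grip_width: 0.004
grasp_force: 5.5
```

```bash
python3 -c "
from h import *
state(); lever(('wrist','side'),(.25,.28))"
```

```text
clk 16.52 tcp loc [ 0.0328 -0.0582  0.1191] force loc [-0.1 10.  -0.6]
f,a [0.294 0.3  ] med 0.0013 loop loc [ 0.0348 -0.0383  0.1234]
```

>>> {"fn": "carry_out", "kwargs": {"deltas": [[0.03,0,0.01,0,-1],[0.06,0,0.02,0,-1],[0.09,0,0.03,0,-1],[0.09,0,0.03,0,-1]]}}

```text
clock: 17.23
position: [0.5728, -0.012, 0.2296]
ee_rot: [0.996, 0.091, 0.0, -0.001]
ft_force: [-3.0, 9.9, 0.7]
grip_width: 0.0
grasp_force: 5.2
```

>>> {"fn": "carry_out", "kwargs": {"deltas": [[0.02,0,0.01,0,-1],[0.04,0,0.01,0,-1],[0.04,0,0.01,0,-1]]}}

```text
clock: 17.6
position: [0.5775, -0.0111, 0.228]
ee_rot: [0.996, 0.091, -0.001, -0.001]
ft_force: [-9.2, 9.5, 3.9]
grip_width: -0.0
grasp_force: 6.5
```

```bash
python3 -c "
from h import *
state(); lever(('wrist','side'),(.4,.28))"
```

```text
clk 17.6 tcp loc [ 0.0509 -0.0581  0.113 ] force loc [-7.4 11.   3.9]
f,a [0.42 0.3 ] med 0.0013 loop loc [ 0.0501 -0.0382  0.1178]
```

>>> {"fn": "carry_out", "kwargs": {"deltas": [[0.02,0,0,0,-1],[0.03,0,0,0,-1],[0.03,0,0,0,-1]]}}

```text
clock: 18.18
position: [0.5807, -0.0102, 0.2276]
ee_rot: [0.996, 0.091, -0.003, -0.001]
ft_force: [-16.7, 9.5, 6.6]
grip_width: -0.001
grasp_force: 8.9
```

>>> {"fn": "carry_out", "kwargs": {"deltas": [[0,-0.03,0,0,-1],[0,-0.06,0,0,-1],[-0.01,-0.1,0,0,-1],[-0.02,-0.13,0,0,-1],[-0.02,-0.13,0,0,-1]]}}

```text
clock: 18.8
position: [0.5767, 0.0059, 0.2278]
ee_rot: [0.996, 0.089, 0.0, 0.0]
ft_force: [0.1, 0.0, -0.1]
grip_width: 0.003
grasp_force: 0.0
```

```bash
python3 -c "
from h import *
state(); lever(('wrist','side'),(.4,.28))"
```

```text
clk 18.8 tcp loc [ 0.0532 -0.0412  0.1128] force loc [ 0.1 -0.  -0.1]
f,a [0.412 0.246] med 0.0011 loop loc [ 0.0499 -0.0312  0.12  ]
```

Released, but the fit reads f = 0.412. I'll nudge straight forward against the front of the ring to make sure it's home.

>>> {"fn": "carry_out", "kwargs": {"deltas": [[0.03,-0.04,0,0,-1],[0.06,-0.06,0,0,-1],[0.08,-0.06,0.01,0,-1],[0.1,-0.06,0.01,0,-1],[0.1,-0.06,0.01,0,-1]]}}

```text
clock: 19.62
position: [0.59, 0.0175, 0.2261]
ee_rot: [0.996, 0.089, -0.0, -0.0]
ft_force: [0.5, 0.4, -0.1]
grip_width: 0.0
grasp_force: 0.0
```

>>> {"fn": "carry_out", "kwargs": {"deltas": [[0.01,0,0,0,-1],[0.03,0,0,0,-1],[0.03,0,0,0,-1]]}}

```text
clock: 20.0
position: [0.5922, 0.0179, 0.2254]
ee_rot: [0.996, 0.089, -0.003, 0.0]
ft_force: [-11.6, -2.3, 1.6]
grip_width: 0.007
grasp_force: 5.8
```

>>> {"fn": "carry_out", "kwargs": {"deltas": [[-0.04,0,0,0,-1],[-0.1,0.02,0,0,-1],[-0.12,0.04,0,0,-1],[-0.12,0.04,-0.1,0,-1],[-0.12,0.04,-0.25,0,-1],[-0.12,0.04,-0.5,0,-1],[-0.12,0.04,-0.8,0,-1],[-0.12,0.04,-0.8,0,-1]]}}

```text
clock: 21.0
position: [0.579, 0.0099, 0.3512]
ee_rot: [0.996, 0.09, 0.004, 0.0]
ft_force: [-0.4, 0.1, -0.5]
grip_width: 0.003
grasp_force: 0.0
```

```bash
python3 -c "
from h import *
state(); lever(('wrist','side'),(.4,.25),('side','pics/e.png'))
i=cv2.imread('pics/e.png')[100:300,200:450]; cv2.imwrite('pics/e.png',cv2.resize(i,(700,560)))"
```

```text
clk 21.0 tcp loc [ 0.0562 -0.0378  0.2362] force loc [-0.4  0.1 -0.5]
f,a [0.415 0.245] med 0.0014 loop loc [ 0.0503 -0.031   0.1198]
```

View pics/e.png

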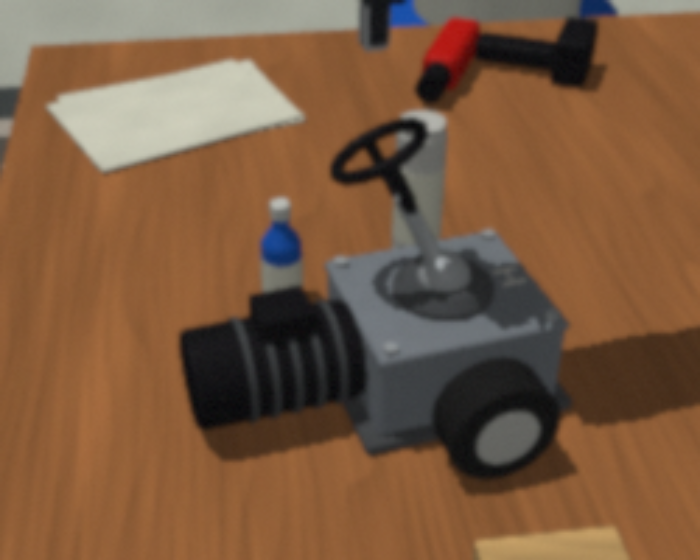

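The lever leans forward and right, with the ring at (380,150). The gripper is clear above it at (375,20), and the bystanders are where they were.

```bash
python3 -c "
from workcell import ticket
print(ticket.hand_in())"
```

```text
the job is handed in; nothing more can be done
None
```

The lever is fully home in the far-right gear (camera fit: fore_aft 0.415, across 0.245) and released; the bystanders weren't touched, and I handed the job in at about 21 s.

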